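# Open the nozzle case and bring the magnifier over it

### The job

Press the button catch of the nozzle case on the printer desk and steady its sprung lid with the hand as it is released, so that it rises slowly all the way open and never flies up. Then swing the magnifier on its stiff arm until the lens is centred over the open case, and let go of it there. Do not press hard on the case, and leave the pot, the spool and the scraper where they are.

Things in the scene. Friction and masses are not known exactly. Their poses are not given: they have to be found in the camera images.
- case: Nozzle case, fixed to the desk: black open box 110 (x) x 160 (y) x 40 mm (z), low insert with brass nozzles inside. Origin: centre of its underside; +x points to the hinge side (roughly away from the robot), -x to the button side, z up. In front (case x -75 to -55 mm) a ledge 90 mm wide, 24 mm high; on its middle a button tower 36 mm wide (x -78 to -58 mm), 44 mm high.
- lid_hinge (a point): Middle of the lid's hinge line, at case (55, 0, 40) mm; the hinge line runs along the case's y. Same axes as the case.
- lid (a joint): Lid angle, rad: 0 shut, 1.4 fully open at its stop. Flat grey plate, 112 mm hinge to free edge, 160 x 8 mm, 0.11 to 0.22 kg. Shut: top 48 mm above the desk, free edge at case x -57 mm. The free edge rises and swings back towards the hinge. A spring drives it open (about 2 N at the edge at first, 0.7 N at the end) and holds it at the stop; let go, it flies up (4 rad/s or more).
- lid_edge (a point): Middle of the upper free edge of the lid (112 mm from the hinge line, on its outer face); it moves with the lid. Its z axis is the normal of the lid's outer face.
- button (a joint): Button travel, m: 0 up, 0.006 fully down. The button moves straight down and springs back (2.5 N to start, 6 N at the bottom). The catch lets go of the lid somewhere between 3 and 5.5 mm of travel, different each time.
- button_top (a point): Centre of the top of the black button, 15 (x) x 30 (y) mm, at case (-67.5, 0) mm, 55 mm above the desk when up (7 mm above the shut lid's top; still 1 mm above it when fully down). Between the button and the lid's free edge is a 3 mm gap, so one fingertip can cover both. Moves with the button.
- tray_centre (a point): Middle of the case's open mouth, at case (0, 0, 40) mm: the point to have under the lens.
- stand_axis (a point): On the upright axis of the magnifier's fixed stand (round foot of radius 55 mm, post of radius 10 mm), 205 mm above the desk, at the middle height of the lower arm, which is 220 mm long from this axis to the elbow axis, 20 mm wide and 12 mm thick. Axes parallel to the world's.
- shoulder (a joint): Angle of the lower arm about the upright stand axis, rad, growing counter-clockwise seen from above. The arm's direction from world +x is this value + 1.95 rad (at 0 it points 1.95 rad counter-clockwise of +x). Range -1.95 to 2.25. Stiff (0.5 N m of friction): it stays where it is left.
- elbow (a joint): Angle of the upper arm about the upright elbow axis, rad, growing counter-clockwise seen from above. The upper arm's direction relative to the lower arm is this value + 1.8 rad (in line with it at -1.8). Range -1.8 to 0.7. Stiff (0.3 N m of friction).
- elbow_axis (a point): Elbow axis at the middle height of the upper arm, 223 mm above the desk. Its +x points along the upper arm to the lens.
- lens_centre (a point): Centre of the magnifier's lens, a round glass in a black frame, 122 mm across, 12 mm thick, level, 223 mm above the desk, 200 mm from the elbow axis.
- knob_top (a point): Centre of the top of the upright round aluminium knob, 18 mm in diameter, standing 35 mm clear of the frame, its top 263 mm above the desk. It is beyond the lens, on the line from the elbow axis through the lens centre, 270 mm from the elbow axis (70 mm from the lens centre). Moves with the upper arm.
- pot: Bystander: black three-sided printed pot, 120 mm tall, about 80 mm wide, loose. Origin: centre of its underside.
- spool: Bystander: small black spool lying flat, 100 mm across, 36 mm high, loose. Origin: centre of its underside.
- scraper: Bystander: a flat scraper, 190 mm long, lying on the desk, loose. Origin: middle of its underside.

How it is judged:
On the way, in this order (a step that is already met when the one before it is completed fails the run):
1. the lid is fully open (value of joint lid above 1.3 rad), for 0.2 s.
2. the lens is over the middle of the open case (horizontal distance between lens_centre and tray_centre below 0.025 m and value of joint lid above 1.3 rad), for 0.2 s.
At the end, for the whole second after the job is handed in: The lid stands fully open (more than 1.3 rad), and the lens is at rest with its centre within 25 mm, seen from above, of the middle of the case's mouth (all of step 2 and velocity of joint shoulder between -0.05 and 0.05 rad/s and velocity of joint elbow between -0.05 and 0.05 rad/s); the robot touches nothing.
It fails at once if the lid flies up: faster than 2.5 rad/s once it is more than 0.2 rad open (velocity of joint lid above 2.5 rad/s and value of joint lid between 0.2 and 1.2 rad).
It fails at once if the case is forced: pressed with more than 50 N (contact force between any of the arm, the fingers and case above 50 N).
It fails at once if the pot is moved by more than 20 mm (distance of pot from where it was at the start of the episode above 0.02 m).
It fails at once if the spool is moved by more than 20 mm (distance of spool from where it was at the start of the episode above 0.02 m).
It fails at once if the scraper is moved by more than 20 mm (distance of scraper from where it was at the start of the episode above 0.02 m).
It also fails if it takes over 72 s, if anything falls off the work surface, if the arm or the gripper's body presses on something with over 40 N, if the wrist force passes 120 N, or if a joint passes its speed limit or range.

### The arm

A 7-joint arm with a two-finger parallel gripper is mounted at the origin on the work surface. World frame = base frame: x ahead of the robot, y to its left, z up, the work surface at z = 0. Lengths are in m, angles in rad, forces in N, time in s.
With the tool pointing down it reaches from about 0.4 to 0.85 m from the base axis. Payload 4.5 kg.
Tool frame: the origin (TCP) lies midway between the tips of the shut fingers; the grasp point (between the pads) lies 19 mm behind it; z points along the fingers, y is the line along which they close (so a half turn about z gives the same grasp; the last joint's range is limited). The gripper opens to 88 mm and grips with 3 to 60 N. Pads are 18 mm wide; open, the fingers measure 123 mm over their backs; the gripper's body (75 mm by 187 mm) begins 45 mm behind the grasp point.
Start: joints at [-1.284, 0.689, -0.195, 1.565, 0.157, 0.902, -0.215], TCP at [0.156, 0.605, 0.239] pointing down, gripper open.
Joint ranges: [-3.01, 3.01], [-0.46, 2.08], [-1.47, 1.51], [0.13, 2.56], [-1, 4.14], [0.04, 2.09], [-2.66, 2.66]. Speed limits (rad/s): [2.57, 2.57, 3.14, 3.14, 3.14, 3.14, 3.14].

### API

Orientations are given as a unit quaternion [x, y, z, w].
In Python, from plant import * gives the robot as it stands.
- The arm moves only by the tool send_rows, never from a script. Its argument "targets" is a list of rows, each a list of 2 entries, a list of its own where there are three numbers: the shift along the tool's x, y, z in units of 0.3 m (1.0 is 0.3 m), then the turn, a rotation vector about the tool's x, y, z in units of pi rad (1.0 is pi rad). A call has 1 to 12 rows; each row is the pose to reach, as a shift and turn from the pose commanded when the call began, along the tool's axes at that moment, turning the shorter way round; what a row does not reach only later rows make up. A row lasts 1/8 s, in which the tool goes at most 62.5 mm and 10.7 degrees, less where a joint would pass 70% of its speed; a pose out of reach is approached as far as the arm can. A call with a number of a shift or a turn outside -1 to 1 is refused whole. A call with a gripper value outside its range is refused whole. "fingers" is the opening, from 0 (shut) to 1 (fully open), set as the call begins (left out, the last holds). The fingers move at their own pace and stop on an object; "newtons" is the grip in N (left out, the last holds). Time passes only in rows, so rows that repeat a pose let the fingers close. It gives the time, the measured TCP pose, the force, the opening and the grip force at its end, in the units of the state.
- get_state(): the state, without advancing time (a new reading comes with each control period).
- snapshot(name): name is "scene" or "top" or "wrist"; returns a dict with "img" (384x512x3 uint8, blue, green, red), "fx", "fy", "cx", "cy" (pixels), "cam_to_world" (4x4, takes a point from camera to world coordinates); the wrist camera has in their place "T_tool_cam" (4x4, takes a point from camera to tool coordinates, whose origin is the TCP and whose axes are the flange's). Camera axes: x right, y down, z forward; pixel columns grow to the right and rows downward; lengths in m; the calibration is good to about 2 mm. A picture is of the moment at which its call begins: read the wrist's pose just before it. There is no depth.
- finish_job(): hands the job in; it is judged then, once.
The state is a dict: "clock": time; "q": joint angles; "qd": joint speeds; "joint_torque": joint torques, N m; "tool_pos": TCP position; "eef_rot": TCP orientation; "contact_force": force on the tool from outside, world axes, zero at the start; "moment": the same for the moment, N m; "opening": opening from 0.0 (shut) to 1.0 (fully open); "finger_force": force on a finger pad.
Only numpy, scipy, OpenCV 4.12 (cv2) and the standard library are available. Lean on these libraries where they do the work, as an engineer would, in place of code of your own. Each camera call takes 0.05 s, during which the arm holds its last target. There are 200 camera calls.

## Working session

There is one attempt and no reset: what is moved stays moved. The work goes in short steps, Python scripts to look and compute and a tool call to move; the robot and the scene stay as the last step left them, time stands still between calls to the robot, and variables do not carry over. Pictures are saved under pics/ and viewed, at most 10 in all, crops included, and the job is handed in when it is done.

Besides the shell and the picture viewer there is one more tool, called after "Call:" as name([rows], argument=value, ...), one row to a line, values as JSON. send_rows: Moves the arm, as the interface text tells. Its arguments: {"type":"object","properties":{"targets":{"type":"array"},"fingers":{"type":"number"},"newtons":{"type":"number"}},"required":["targets"]}

```bash
mkdir -p pics; ls; python3 - <<'E'
from plant import *
import cv2,numpy as np
s=get_state();print({k:np.round(v,3).tolist() for k,v in s.items()})
a=[]
for n in("scene","top"):
    p=snapshot(n);cv2.imwrite(f"pics/{n}0.png",p["img"]);a.append(p)
    np.savez(f"{n}0.npz",**p);print(n,p["fx"],p["fy"],p["cx"],p["cy"],np.round(p["cam_to_world"],4).tolist())
E
```

```text
pics
{'clock': 0.0, 'q': [-1.284, 0.69, -0.195, 1.566, 0.157, 0.902, -0.215], 'qd': [0.0, -0.0, 0.001, 0.0, 0.0, -0.001, -0.0], 'joint_torque': [-0.001, -52.756, -1.267, -15.343, -0.053, 0.007, 0.0], 'tool_pos': [0.156, 0.605, 0.238], 'eef_rot': [0.126, 0.992, -0.001, -0.0], 'contact_force': [-0.125, 0.271, 0.273], 'moment': [-0.029, 0.017, 0.025], 'finger_force': 0.0, 'opening': 0.999}
scene 358.7329732707347 358.7329732707347 255.22621281667932 186.39122202772563 [[0.7547, 0.4481, -0.4793, 1.0528], [0.6559, -0.5318, 0.5357, -0.5354], [-0.0148, -0.7186, -0.6953, 0.8718], [0.0, 0.0, 0.0, 1.0]]
top 496.9429342936146 496.9429342936146 255.80656652980437 187.75537765724206 [[-0.0003, -0.9878, 0.1555, 0.342], [-0.9998, -0.0027, -0.0188, 0.0263], [0.019, -0.1555, -0.9877, 1.6815], [0.0, 0.0, 0.0, 1.0]]
```

View pics/scene0.png

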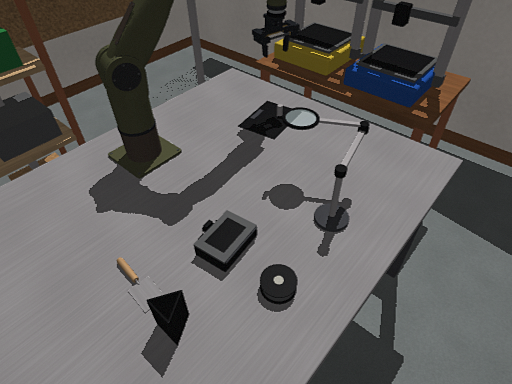

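View pics/top0.png

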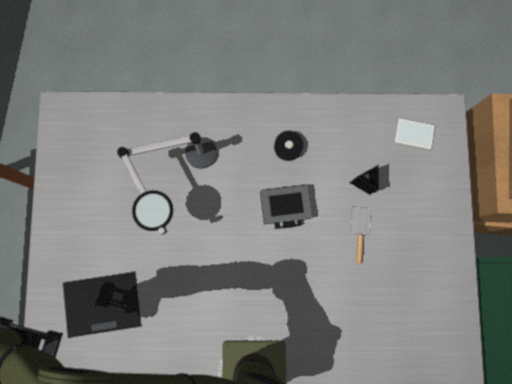

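The scene view shows the case at (226,238), the pot at (168,315), the spool at (278,283), the lens at (301,118) and the stand foot at (332,217). In the top view the case is at (287,204) with its button side down at (288,224), the lens at (153,210), the knob at (162,230), the elbow at (124,152) and the post top at (195,138).

```bash
cat > h.py <<'E'
import numpy as np,cv2
def ray(p,u,v):
    T=p["cam_to_world"];d=T[:3,:3]@np.array([(u-p["cx"])/p["fx"],(v-p["cy"])/p["fy"],1]);return T[:3,3],d
def onz(p,u,v,z):
    o,d=ray(p,u,v);return o+d*(z-o[2])/d[2]
def proj(p,X):
    T=p["cam_to_world"];c=T[:3,:3].T@(np.array(X)-T[:3,3]);return np.array([p["fx"]*c[0]/c[2]+p["cx"],p["fy"]*c[1]/c[2]+p["cy"]])
def tri(a,ua,b,ub):
    (o,d),(p,e)=ray(a,*ua),ray(b,*ub)
    d=d/np.linalg.norm(d);e=e/np.linalg.norm(e)
    A=np.eye(3)-np.outer(d,d);B=np.eye(3)-np.outer(e,e)
    return np.linalg.solve(A+B,A@o+B@p)
E
python3 - <<'E'
import cv2,numpy as np
t=cv2.imread("pics/top0.png");s=cv2.imread("pics/scene0.png")
f=lambda i,x,y,w,h,k:cv2.resize(i[y:y+h,x:x+w],None,fx=k,fy=k,interpolation=cv2.INTER_CUBIC)
a=np.vstack([f(t,250,175,80,60,5),f(s,185,200,80,60,5)[:300]])
b=np.vstack([f(t,110,125,100,75,4),f(t,110,175,100,75,4)])
cv2.imwrite("pics/crop1.png",np.hstack([a,b]))
E
```

```text
(no output)
```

View pics/crop1.png

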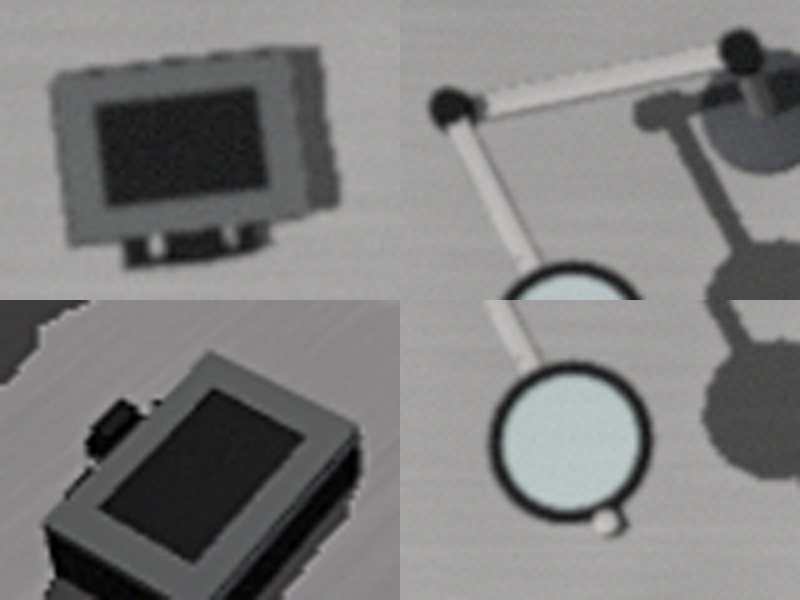

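The crop shows the lid outline with its corners at crop (52,75), (290,50), (307,217), (70,245), and the black button tower below it at (195,245). It also shows the lens ring and the knob top at (607,521). Next I measure these with masks.

```bash
python3 - <<'E'
import cv2,numpy as np
from h import *
T=dict(np.load("top0.npz"));S=dict(np.load("scene0.npz"))
t=T["img"].astype(int);s=S["img"].astype(int)
print("gray row",t[190,255:325,1].tolist());print("col",t[175:240,262,1].tolist()); print("glass",t[210,153],s[118,301])
def big(m,x,y,w,h):
    z=np.zeros(m.shape,np.uint8);z[y:y+h,x:x+w]=m[y:y+h,x:x+w]
    c,_=cv2.findContours(z,cv2.RETR_EXTERNAL,cv2.CHAIN_APPROX_NONE);return max(c,key=cv2.contourArea)
# glass: green-red excess
C=[]
for p,i,b in((T,t,(125,180,60,60)),(S,s,(275,95,55,45))):
    c=big(((i[:,:,1]-i[:,:,2]>8)&(i[:,:,1]>120)).astype(np.uint8),*b);e=cv2.fitEllipse(c);C.append(e[0]);print("lens",np.round(e,2) if 0 else e)
print("lens tri",tri(T,C[0],S,C[1]),"z223",onz(T,*C[0],.223),onz(S,*C[1],.223))
k=(161.75,230.25);print("knob",onz(T,*k,.263))
# lid
g=t[:,:,1]
for lo,hi in((88,125),):
    c=big(((g>lo)&(g<hi)).astype(np.uint8),255,178,70,55);print(cv2.contourArea(c))
    r=cv2.minAreaRect(c);print(r)
    for q in cv2.boxPoints(r):print(q,onz(T,*q,.048))
c=big((g<60).astype(np.uint8),262,188,48,31);r=cv2.minAreaRect(c)
P=np.array([onz(T,*q,.048)for q in cv2.boxPoints(r)]);print("patch",r,P.round(4).tolist(),P.mean(0),[np.linalg.norm(P[i]-P[i-1])for i in range(4)])
q=proj(S,P.mean(0));print("patch centre in scene",q)
g2=s[:,:,1];c=big((g2<60).astype(np.uint8),204,216,43,38);a=cv2.minAreaRect(c);print(a)
m=cv2.moments(c);print(m['m10']/m['m00'],m['m01']/m['m00'])
E
```

```text
gray row [157, 158, 158, 157, 154, 139, 113, 99, 101, 96, 95, 95, 96, 86, 85, 91, 98, 102, 98, 99, 99, 98, 100, 100, 104, 101, 103, 101, 101, 101, 100, 102, 101, 102, 101, 101, 99, 102, 101, 102, 102, 102, 101, 103, 104, 102, 100, 106, 100, 101, 103, 100, 102, 83, 73, 72, 75, 71, 71, 91, 140, 163, 167, 164, 169, 163, 164, 164, 165, 163]
col [158, 158, 157, 161, 164, 163, 154, 156, 158, 159, 161, 161, 161, 153, 121, 99, 101, 101, 101, 99, 102, 99, 102, 105, 105, 96, 99, 97, 92, 93, 94, 102, 100, 100, 104, 111, 112, 111, 117, 125, 127, 128, 132, 148, 154, 151, 152, 156, 157, 160, 164, 162, 161, 162, 162, 167, 169, 167, 167, 162, 164, 165, 165, 165, 166]
glass [194 196 183] [167 168 159]
lens ((152.11891174316406, 210.02549743652344), (31.963424682617188, 32.954715728759766), 50.12465286254883)
lens ((299.65423583984375, 117.19855499267578), (14.569098472595215, 26.637929916381836), 92.714599609375)
lens tri [0.50380688 0.3028573  0.22180401] z223 [0.50446801 0.3033421  0.223     ] [0.50422797 0.30037014 0.223     ]
knob [0.44229774 0.26662905 0.263     ]
1603.5
((288.6582336425781, 205
[... 187 characters left out ...]
.048     ]
[318.77692 222.03044] [ 0.4851595  -0.21262981  0.048     ]
[264.02234 229.49696] [ 0.46033948 -0.03176375  0.048     ]
patch ((285.7832946777344, 203.90785217285156), (19.9798526763916, 32.189762115478516), 83.2901611328125) [[0.5719, -0.0474, 0.048], [0.5848, -0.154, 0.048], [0.5185, -0.1607, 0.048], [0.5058, -0.0548, 0.048]] [ 0.54528083 -0.10423046  0.048     ] [np.float64(0.06653243548842316), np.float64(0.1073386717197184), np.float64(0.06670197961785934), np.float64(0.10667633153203929)]
patch centre in scene [225.08913144 232.73602022]
((225.00344848632812, 234.05862426757812), (21.508779525756836, 37.28742218017578), 41.6335334777832)
224.87766220901435 234.55473006438828
```

```bash
python3 - <<'E'
from h import *
T=dict(np.load("top0.npz"));S=dict(np.load("scene0.npz"))
print("patch scene",onz(S,225.0,234.1,.048))
L=np.array([.5043,.302])
for z in(.225,.24):print("elbow",onz(T,123.3,151.5,z))
for z in(.205,.22):print("stand",onz(T,195.2,137.6,z))
print("foot",onz(T,202,152,.01))
print("button tower", onz(T,250+195/5,175+258/5,.044),"pot",onz(T,370,180,0),"spool",onz(T,289,145,.036))
E
```

```text
patch scene [ 0.54861665 -0.10800013  0.048     ]
elbow [0.67977215 0.39433424 0.225     ]
elbow [0.67629302 0.3905437  0.24      ]
stand [0.72871892 0.18299866 0.205     ]
stand [0.72478964 0.1814065  0.22      ]
foot [0.72899876 0.17942466 0.01      ]
button tower [ 0.4702718  -0.11439709  0.044     ] pot [ 0.63481551 -0.39971542  0.        ] spool [ 0.74858923 -0.11804688  0.036     ]
```

Call:
send_rows([
  [[0,0,-0.2],[0,0,0]],
  [[0,0,-0.4],[0,0,0]],
  [[0,0,-0.6],[0,0,0]],
  [[-0.2,-0.1,-0.6],[0,0,-0.03]],
  [[-0.4,-0.3,-0.6],[0,0,-0.06]],
  [[-0.6,-0.5,-0.6],[0,0,-0.09]],
  [[-0.8,-0.7,-0.6],[0,0,-0.12]],
  [[-0.9,-0.9,-0.6],[0,0,-0.12]],
  [[-0.9,-1,-0.6],[0,0,-0.12]],
], fingers=0)

```text
clock: 1.23
tool_pos: [0.3362, 0.2815, 0.4183]
eef_rot: [-0.061, 0.998, -0.0, -0.0]
contact_force: [0.8, 1.1, 0.5]
opening: 0.01
finger_force: 0.0
```

Call:
send_rows([
  [[0,-0.2,0],[0,0,0]],
  [[0,-0.4,0],[0,0,0]],
  [[-0.1,-0.6,0],[0,0,0]],
  [[-0.2,-0.8,0],[0,0,0]],
  [[-0.3,-1,0],[0,0,0]],
  [[-0.3,-1,0],[0,0,0]],
])

```text
clock: 1.98
tool_pos: [0.4628, -0.0068, 0.4181]
eef_rot: [-0.058, 0.998, -0.001, -0.0]
contact_force: [-0.1, 1.3, -0.0]
opening: 0.004
finger_force: 0.0
```

Call:
send_rows([
  [[0,-0.18,0.13],[0,0,0]],
  [[0,-0.35,0.27],[0,0,0]],
  [[0,-0.35,0.4],[0,0,0]],
  [[0,-0.35,0.4],[0,0,0]],
  [[0,-0.35,0.4],[0,0,0]],
])

```text
clock: 2.6
tool_pos: [0.4756, -0.1054, 0.3]
eef_rot: [-0.063, 0.998, 0.0, 0.001]
contact_force: [-0.0, -0.7, 0.4]
opening: 0.004
finger_force: 0.0
```

```bash
python3 - <<'E'
from plant import *
import cv2,numpy as np
s=get_state();print({k:np.round(s[k],4).tolist() for k in("clock","tool_pos","eef_rot","q","contact_force")})
p=snapshot("wrist");cv2.imwrite("pics/w1.png",p["img"]);np.savez("w1.npz",tool_pos=s["tool_pos"],eef_rot=s["eef_rot"],**p);print(np.round(p["T_tool_cam"],4).tolist(),p["fx"])
E
```

```text
{'clock': 2.6, 'tool_pos': [0.4756, -0.1054, 0.3], 'eef_rot': [-0.0632, 0.998, 0.0003, 0.0009], 'q': [0.1338, 0.4236, -0.0145, 1.8945, 0.0069, 0.8219, 1.8132], 'contact_force': [-0.0401, -0.6919, 0.4462]}
[[-0.0008, -0.9486, -0.3165, 0.0812], [1.0, -0.001, 0.0003, 0.0007], [-0.0006, -0.3165, 0.9486, -0.1463], [0.0, 0.0, 0.0, 1.0]] 288.38012947677606
```

View pics/w1.png

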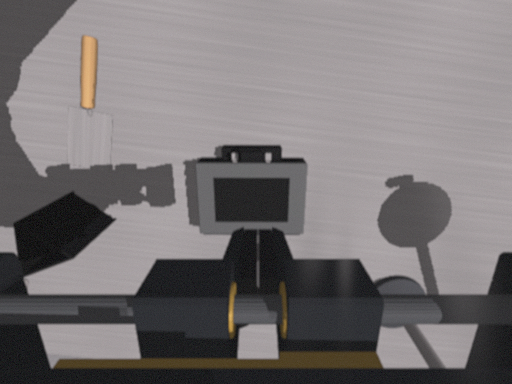

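The wrist view shows the case ahead of the fingers. The lid's front edge is at row ~161 (columns 197–305), the button tower is at (251,153), and the lid patch is at (252,200).

```bash
cat >> h.py <<'E'
from scipy.spatial.transform import Rotation as Ro
def wcam(d):
    W=np.eye(4);W[:3,:3]=Ro.from_quat(d["eef_rot"]).as_matrix();W[:3,3]=d["tool_pos"]
    d=dict(d);d["cam_to_world"]=W@d["T_tool_cam"];return d
E
python3 - <<'E'
from h import *
W=wcam(np.load("w1.npz"));g=W["img"][:,:,1].astype(int)
print(g[140:185,205].tolist());print(g[185,180:330].tolist());print(g[135:165,251].tolist())
c,_=cv2.findContours(np.pad((g[170:228,205:300]<60).astype(np.uint8),0),cv2.RETR_EXTERNAL,cv2.CHAIN_APPROX_NONE)
c=max(c,key=cv2.contourArea);r=cv2.minAreaRect(c);print(r)
P=np.array([onz(W,q[0]+205,q[1]+170,.048)for q in cv2.boxPoints(r)]);print(P.round(4).tolist(),P.mean(0))
for n,q in dict(nl=(196.5,163),nr=(306,163),fl=(202,234),fr=(304,234)).items():print(n,onz(W,*q,.048))
for v in (146,150,155):print("btn",onz(W,251,v,.055))
E
```

```text
[158, 159, 157, 157, 158, 160, 157, 156, 160, 160, 161, 160, 161, 159, 162, 161, 142, 104, 57, 20, 20, 35, 62, 91, 100, 110, 107, 106, 105, 103, 105, 106, 107, 108, 107, 105, 107, 106, 106, 109, 109, 105, 107, 108, 106]
[165, 166, 166, 166, 153, 127, 97, 85, 84, 85, 83, 82, 80, 78, 82, 85, 82, 96, 103, 105, 107, 105, 108, 107, 104, 106, 106, 110, 105, 104, 110, 107, 101, 81, 55, 38, 34, 42, 37, 38, 32, 40, 36, 36, 32, 38, 31, 36, 38, 30, 43, 38, 37, 41, 33, 38, 33, 36, 34, 42, 40, 30, 34, 37, 37, 36, 37, 29, 32, 35, 37, 42, 36, 40, 38, 38, 31, 43, 38, 39, 40, 37, 37, 43, 38, 42, 38, 37, 31, 38, 34, 34, 40, 41, 36, 33, 43, 36, 27, 44, 41, 37, 37, 39, 39, 37, 27, 34, 51, 80, 103, 111, 106, 107, 106, 106, 108, 106, 108, 112, 108, 108, 108, 110, 107, 115, 134, 151, 159, 158, 154, 153, 155, 157, 156, 153, 156, 153, 152, 154, 154, 156, 158, 154, 157, 154, 154, 158, 159, 160]
[159, 161, 156, 156, 157, 158, 159, 159, 155, 131, 84, 38, 23, 34, 34, 36, 29, 35, 33, 45, 30, 40, 40, 32, 34, 37, 36, 58, 83, 99]
((45.99999237060547, 29.499996185302734), (73.99998474121094, 42.99999237060547), -0.0)
[[0.5892, -0.1565, 0.048], [0.5213, -0.1617, 0.048], [0.508, -0.0559, 0.048], [0.5752, -0.0452, 0.048]] [ 0.54842858 -0.10482252  0.048     ]
nl [ 0.50227027 -0.18804042  0.048     ]
nr [ 0.48288754 -0.03416372  0.048     ]
fl [ 0.61345312 -0.17307766  0.048     ]
fr [ 0.59386973 -0.01720187  0.048     ]
btn [ 0.46725557 -0.11434668  0.055     ]
btn [ 0.47273894 -0.11369428  0.055     ]
btn [ 0.47966236 -0.11287054  0.055     ]
```

Call:
send_rows([
  [[-0.05,-0.026,0.2],[0,0,0]],
  [[-0.05,-0.026,0.4],[0,0,0]],
  [[-0.05,-0.026,0.55],[0,0,0]],
  [[-0.05,-0.026,0.65],[0,0,0]],
  [[-0.05,-0.026,0.73],[0,0,0]],
  [[-0.05,-0.026,0.79],[0,0,0]],
  [[-0.05,-0.026,0.79],[0,0,0]],
  [[-0.05,-0.026,0.79],[0,0,0]],
])

```text
clock: 3.65
tool_pos: [0.492, -0.1123, 0.063]
eef_rot: [-0.062, 0.998, -0.0, 0.001]
contact_force: [0.3, 0.1, -0.2]
opening: 0.002
finger_force: 0.0
```

```bash
python3 - <<'E'
from plant import *
from h import *
s=get_state();print({k:np.round(s[k],4).tolist() for k in("clock","tool_pos","eef_rot","contact_force")})
p=snapshot("wrist");a=p["img"];b=snapshot("scene")["img"]
cv2.imwrite("pics/w2.png",np.hstack([cv2.resize(a,(400,300)),cv2.resize(b[180:270,170:290],(400,300),interpolation=cv2.INTER_CUBIC)]))
E
```

```text
{'clock': 3.65, 'tool_pos': [0.492, -0.1123, 0.063], 'eef_rot': [-0.0625, 0.998, -0.0001, 0.0014], 'contact_force': [0.3448, 0.1045, -0.1794]}
```

View pics/w2.png

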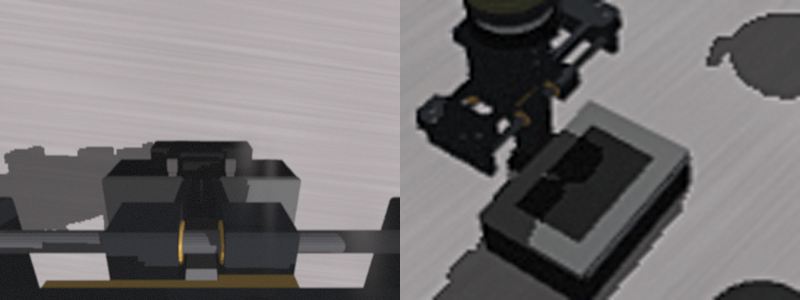

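The fingertip at (203,170) in the wrist half sits at the button/lid gap, centred in y. Pressing now in small steps.

Call:
send_rows([
  [[0,0,0.01],[0,0,0]],
  [[0,0,0.02],[0,0,0]],
  [[0,0,0.025],[0,0,0]],
  [[0,0,0.03],[0,0,0]],
  [[0,0,0.033],[0,0,0]],
  [[0,0,0.036],[0,0,0]],
  [[0,0,0.036],[0,0,0]],
])

```text
clock: 4.62
tool_pos: [0.4907, -0.1127, 0.051]
eef_rot: [-0.062, 0.998, -0.0, 0.0]
contact_force: [-0.3, 0.0, 5.1]
opening: 0.006
finger_force: 2.5
```

Call:
send_rows([
  [[0,0,0.002],[0,0,0]],
  [[0,0,0.004],[0,0,0]],
  [[0,0,0.006],[0,0,0]],
  [[0,0,0.008],[0,0,0]],
  [[0,0,0.008],[0,0,0]],
])

```text
clock: 5.25
tool_pos: [0.4907, -0.1127, 0.0493]
eef_rot: [-0.062, 0.998, -0.0, 0.0]
contact_force: [-2.0, -0.2, 12.3]
opening: 0.005
finger_force: 6.5
```

Call:
send_rows([
  [[0,0,-0.005],[0,0,0]],
  [[0,0,-0.01],[0,0,0]],
  [[0,0,-0.015],[0,0,0]],
  [[0,0,-0.02],[0,0,0]],
  [[0,0,-0.025],[0,0,0]],
  [[0,0,-0.03],[0,0,0]],
  [[0,0,-0.03],[0,0,0]],
])

```text
clock: 6.12
tool_pos: [0.4908, -0.1127, 0.0576]
eef_rot: [-0.062, 0.998, 0.0, 0.0]
contact_force: [0.9, 0.2, 1.2]
opening: 0.005
finger_force: 0.8
```

Call:
send_rows([
  [[-0.02,0,0],[0,0,0]],
  [[-0.04,0,0],[0,0,0]],
  [[-0.06,0,0],[0,0,0]],
  [[-0.077,0,-0.001],[0,0,0]],
  [[-0.081,0,-0.017],[0,0,0]],
  [[-0.085,0,-0.034],[0,0,0]],
  [[-0.09,0,-0.05],[0,0,0]],
  [[-0.096,0,-0.065],[0,0,0]],
  [[-0.102,0,-0.081],[0,0,0]],
  [[-0.109,0,-0.096],[0,0,0]],
  [[-0.109,0,-0.096],[0,0,0]],
])

```text
clock: 7.5
tool_pos: [0.5234, -0.1086, 0.0866]
eef_rot: [-0.062, 0.998, -0.0, 0.0]
contact_force: [2.5, -0.7, 0.9]
opening: 0.007
finger_force: 0.7
```

```bash
python3 - <<'E'
from plant import *
from h import *
s=get_state();print({k:np.round(s[k],4).tolist() for k in("clock","tool_pos","eef_rot","contact_force")})
p=snapshot("wrist");a=p["img"];b=snapshot("scene")["img"]
cv2.imwrite("pics/w3.png",np.hstack([cv2.resize(a,(400,300)),cv2.resize(b[180:270,170:290],(400,300),interpolation=cv2.INTER_CUBIC)]))
E
```

```text
{'clock': 7.5, 'tool_pos': [0.5234, -0.1086, 0.0866], 'eef_rot': [-0.0621, 0.9981, -0.0, 0.0004], 'contact_force': [2.5345, -0.6635, 0.9155]}
```

View pics/w3.png

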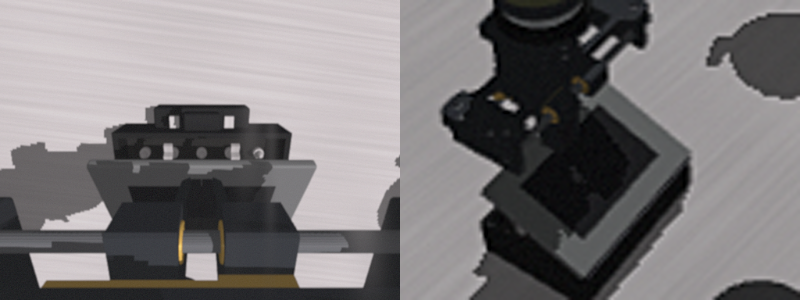

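The lid (edge at row 160 in the wrist half) is resting against the fingertip, with the nozzles visible behind it. I'll carry on along the arc.

Call:
send_rows([
  [[-0.008,0,-0.015],[0,0,0]],
  [[-0.017,0,-0.029],[0,0,0]],
  [[-0.026,0,-0.043],[0,0,0]],
  [[-0.037,0,-0.056],[0,0,0]],
  [[-0.048,0,-0.069],[0,0,0]],
  [[-0.059,0,-0.081],[0,0,0]],
  [[-0.071,0,-0.092],[0,0,0]],
  [[-0.083,0,-0.103],[0,0,0]],
  [[-0.097,0,-0.114],[0,0,0]],
  [[-0.11,0,-0.123],[0,0,0]],
  [[-0.125,0,-0.132],[0,0,0]],
])

```text
clock: 8.98
tool_pos: [0.5605, -0.104, 0.1261]
eef_rot: [-0.062, 0.998, 0.0, -0.0]
contact_force: [0.3, 0.5, 0.7]
opening: 0.004
finger_force: 0.5
```

Call:
send_rows([
  [[-0.014,0,-0.008],[0,0,0]],
  [[-0.029,0,-0.016],[0,0,0]],
  [[-0.044,0,-0.023],[0,0,0]],
  [[-0.06,0,-0.029],[0,0,0]],
  [[-0.076,0,-0.034],[0,0,0]],
  [[-0.092,0,-0.038],[0,0,0]],
  [[-0.108,0,-0.042],[0,0,0]],
  [[-0.125,0,-0.045],[0,0,0]],
  [[-0.142,0,-0.047],[0,0,0]],
  [[-0.17,0,-0.05],[0,0,0]],
  [[-0.2,0,-0.05],[0,0,0]],
  [[-0.23,0,-0.05],[0,0,0]],
])

```text
clock: 10.48
tool_pos: [0.6292, -0.0953, 0.1407]
eef_rot: [-0.062, 0.998, 0.0, -0.0]
contact_force: [0.6, 0.2, 0.2]
opening: 0.002
finger_force: 0.0
```

```bash
python3 - <<'E'
from plant import *
from h import *
s=get_state();print({k:np.round(s[k],4).tolist() for k in("clock","tool_pos","eef_rot","contact_force","q")})
p=snapshot("wrist");a=p["img"];b=snapshot("scene")["img"]
cv2.imwrite("pics/w4.png",np.hstack([cv2.resize(a,(400,300)),cv2.resize(b[150:270,150:310],(400,300),interpolation=cv2.INTER_CUBIC)]))
E
```

```text
{'clock': 10.475, 'tool_pos': [0.6292, -0.0953, 0.1407], 'eef_rot': [-0.0621, 0.9981, 0.0001, -0.0002], 'contact_force': [0.5969, 0.2018, 0.1991], 'q': [0.0787, 0.8219, -0.0015, 1.6195, 0.0015, 0.7006, 1.7716]}
```

View pics/w4.png

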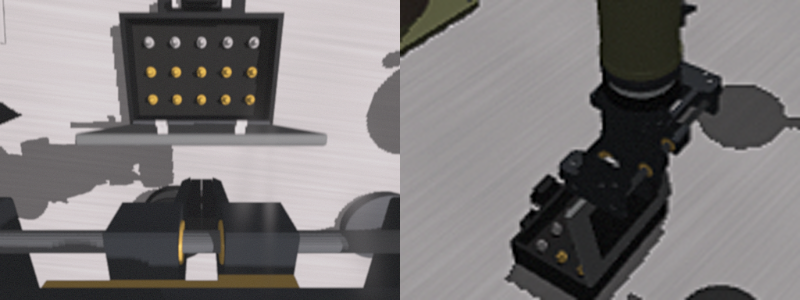

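The lid stands fully open at its stop (front edge at row 140), and the finger is clear behind it. Next I compute the magnifier kinematics and lift.

```bash
cat > k.py <<'E'
import numpy as np
def ik(S,P,l2):
    d=np.array(P)-S;r=np.hypot(*d);b=np.arccos((r*r-.22**2-l2**2)/(2*.22*l2))
    a=np.arctan2(d[1],d[0])-np.arctan2(l2*np.sin(b),.22+l2*np.cos(b));return a,b
def fk(S,a,b,l2):return np.array(S)+.22*np.array([np.cos(a),np.sin(a)])+l2*np.array([np.cos(a+b),np.sin(a+b)])
E
python3 - <<'E'
from k import *
S=np.array([.728,.181]);C=np.array([.548,-.104]);K=np.array([.4423,.2666])
a0,b0=ik(S,K,.27);a1,b1=ik(S,C,.2);a0=a0%(2*np.pi);a1%=2*np.pi
print("start sh,el",a0-1.95,b0-1.8,"lens",fk(S,a0,b0,.2),"goal",a1-1.95,b1-1.8,"upper yaw",a0+b0,a1+b1)
for f in np.linspace(0,1,9):
    a,b=a0+(a1-a0)*f,b0+(b1-b0)*f;k=fk(S,a,b,.27);print(f,k.round(3),np.hypot(*k).round(3),fk(S,a,b,0).round(3))
E
```

```text
start sh,el -0.15690932466409335 0.04656934184830508 lens [0.50379552 0.300041  ] goal 1.594479726294778 -0.5199295610325552 upper yaw 3.6396600171842115 4.824550165262223
0.0 [0.442 0.267] 0.516 [0.679 0.396]
0.125 [0.418 0.217] 0.472 [0.634 0.38 ]
0.25 [0.404 0.162] 0.435 [0.593 0.355]
0.375 [0.4   0.103] 0.413 [0.559 0.321]
0.5 [0.407 0.042] 0.41 [0.532 0.281]
0.625 [ 0.427 -0.019] 0.427 [0.515 0.236]
0.75 [ 0.459 -0.077] 0.465 [0.508 0.189]
0.875 [ 0.502 -0.129] 0.518 [0.512 0.141]
1.0 [ 0.556 -0.174] 0.582 [0.526 0.095]
```

Call:
send_rows([
  [[0,0,-0.2],[0,0,0]],
  [[0,0,-0.4],[0,0,0]],
  [[0,0,-0.6],[0,0,0]],
  [[0,0,-0.8],[0,0,0]],
  [[0.2,0.1,-0.83],[0,0,0]],
  [[0.4,0.25,-0.83],[0,0,0]],
  [[0.5,0.45,-0.83],[0,0,0]],
  [[0.5,0.65,-0.83],[0,0,0]],
  [[0.5,0.85,-0.83],[0,0,0]],
  [[0.5,1,-0.83],[0,0,0]],
  [[0.5,1,-0.83],[0,0,0]],
], fingers=0.6)

```text
clock: 11.95
tool_pos: [0.4409, 0.1888, 0.3898]
eef_rot: [-0.067, 0.998, 0.001, -0.0]
contact_force: [-0.0, -0.3, 0.3]
opening: 0.598
finger_force: 0.0
```

```bash
python3 - <<'E'
from plant import *
from h import *
s=get_state();print({k:np.round(s[k],4).tolist() for k in("clock","tool_pos","eef_rot","q")})
p=snapshot("wrist");np.savez("w5.npz",tool_pos=s["tool_pos"],eef_rot=s["eef_rot"],**p);cv2.imwrite("pics/w5.png",p["img"])
W=wcam(np.load("w5.npz"))
print("pred knob",proj(W,[.4423,.2666,.263]),"lens",proj(W,[.5043,.301,.223]))
E
```

```text
{'clock': 11.95, 'tool_pos': [0.4409, 0.1888, 0.3898], 'eef_rot': [-0.067, 0.9978, 0.0013, -0.0004], 'q': [-0.4383, 0.3177, -0.0854, 1.755, 0.0275, 1.0697, 1.1722]}
pred knob [333.20132895 188.74113711] lens [341.72257785 229.9172085 ]
```

View pics/w5.png

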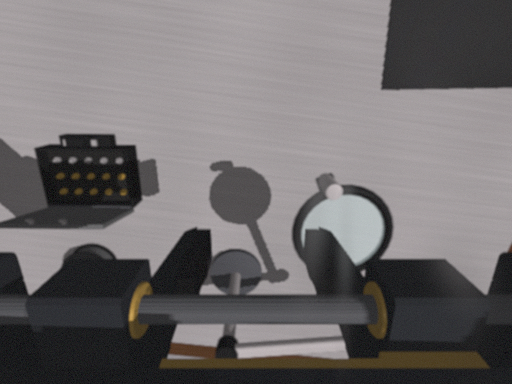

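The knob top is at (335,191), within 2 px of the prediction (333,189), so the measurement holds. The case is open at (88,177).

Call:
send_rows([
  [[-0.02,0.13,0],[0,0,0.05]],
  [[-0.044,0.26,0],[0,0,0.1]],
  [[-0.044,0.26,0],[0,0,0.15]],
  [[-0.044,0.26,0.1],[0,0,0.2]],
  [[-0.044,0.26,0.2],[0,0,0.25]],
  [[-0.044,0.26,0.28],[0,0,0.29]],
  [[-0.044,0.26,0.28],[0,0,0.29]],
  [[-0.044,0.26,0.28],[0,0,0.29]],
  [[-0.044,0.26,0.28],[0,0,0.29]],
])

```text
clock: 13.12
tool_pos: [0.4469, 0.2626, 0.3071]
eef_rot: [0.383, 0.924, 0.001, 0.001]
contact_force: [0.4, 0.2, 0.2]
opening: 0.603
finger_force: 0.0
```

```bash
python3 - <<'E'
from plant import *
from h import *
s=get_state();print({k:np.round(s[k],4).tolist() for k in("clock","tool_pos","eef_rot","q")})
W=wcam(np.load("w5.npz"));k=onz(W,335,191,.263);print("knob w",k)
R=Ro.from_quat(s["eef_rot"]).as_matrix();print(R.round(3).tolist())
for K in(k,np.array([.4423,.2666,.263]),np.array([.4434,.2675,.263])):
  d=R.T@(K-[0,0,.027]-s["tool_pos"]);print("tool shift units",d/.3)
for n,q in dict(nl=(38,147),nr=(139,146)).items():print(n,onz(W,*q,.04))
g=W["img"][:,:,1].astype(int);print(g[183,320:350].tolist(),g[191,320:350].tolist(),g[180:205,335].tolist())
E
```

```text
{'clock': 13.125, 'tool_pos': [0.4469, 0.2626, 0.3071], 'eef_rot': [0.3832, 0.9237, 0.001, 0.0006], 'q': [-0.6954, 0.461, 0.1159, 1.8046, -0.067, 0.8775, 0.2356]}
knob w [0.44440914 0.26890666 0.263     ]
[[-0.706, 0.708, 0.002], [0.708, 0.706, 0.001], [-0.0, 0.002, -1.0]]
tool shift units [0.02099927 0.00838228 0.23692244]
tool shift units [ 0.02052209 -0.00202531  0.23689889]
tool shift units [0.02005595 0.00268925 0.23690983]
nl [ 0.5016664 -0.1841013  0.04     ]
nr [ 0.47684974 -0.01124091  0.04      ]
[94, 93, 95, 96, 95, 97, 91, 90, 87, 92, 92, 99, 107, 112, 120, 127, 131, 136, 142, 149, 150, 151, 152, 152, 152, 151, 150, 148, 147, 149] [83, 83, 84, 89, 97, 117, 143, 164, 171, 171, 175, 179, 175, 178, 179, 182, 182, 182, 185, 184, 180, 170, 146, 109, 78, 69, 74, 71, 74, 68] [136, 123, 113, 127, 157, 181, 184, 185, 181, 185, 179, 182, 178, 178, 176, 178, 179, 178, 177, 179, 186, 188, 189, 186, 193]
```

Call:
send_rows([
  [[0.02,0.003,0],[0,0,0]],
  [[0.02,0.003,0.1],[0,0,0]],
  [[0.02,0.003,0.18],[0,0,0]],
  [[0.02,0.003,0.235],[0,0,0]],
  [[0.02,0.003,0.235],[0,0,0]],
  [[0.02,0.003,0.235],[0,0,0]],
])

```text
clock: 13.88
tool_pos: [0.4429, 0.2681, 0.2362]
eef_rot: [0.383, 0.924, 0.001, 0.0]
contact_force: [0.5, -0.6, 0.3]
opening: 0.6
finger_force: 0.0
```

Call:
send_rows([
  [[0,0,0],[0,0,0]],
  [[0,0,0],[0,0,0]],
  [[0,0,0],[0,0,0]],
  [[0,0,0],[0,0,0]],
  [[0,0,0],[0,0,0]],
  [[0,0,0],[0,0,0]],
], fingers=0, newtons=20)

```text
clock: 14.62
tool_pos: [0.4431, 0.2678, 0.2356]
eef_rot: [0.383, 0.924, 0.001, 0.0]
contact_force: [1.5, -0.2, -0.4]
opening: 0.198
finger_force: 20.0
```

```bash
python3 - <<'E'
from plant import *
from h import *
s=get_state();print({k:np.round(s[k],4).tolist() for k in("clock","tool_pos","eef_rot","q","opening","contact_force")})
from k import *
S=np.array([.728,.181]);C=np.array([.548,-.104])
K=s["tool_pos"][:2]
a0,b0=ik(S,K,.27);a1,b1=ik(S,C,.2);G=fk(S,a1,b1,.27);print("goal knob",G,"lens now",fk(S,a0,b0,.2))
R=Ro.from_quat(s["eef_rot"]).as_matrix();d=R.T@np.r_[G-K,0]
print("tool shift",d/.3)
y0=(a0+b0)%(2*np.pi)
for f in np.linspace(0,1,13):
  a,b=ik(S,K+(G-K)*f,.27);print(round(f,2),np.round([(a)%(2*np.pi)-1.95,b-1.8],2),"turn units tool z",(-((a+b)%(2*np.pi)-y0)/np.pi).round(3),(d/.3*f)[:2].round(3))
E
```

```text
{'clock': 14.625, 'tool_pos': [0.4431, 0.2678, 0.2356], 'eef_rot': [0.3834, 0.9236, 0.0005, 0.0004], 'q': [-0.6949, 0.554, 0.0983, 1.9007, -0.0812, 0.6894, 0.2352], 'opening': 0.198, 'contact_force': [1.5325, -0.1661, -0.4335]}
goal knob [ 0.55583483 -0.17356016] lens now [0.50470254 0.30102736]
tool shift [-1.30736853e+00 -7.72529394e-01 -6.04581887e-04]
0.0 [-0.16  0.05] turn units tool z -0.0 [-0. -0.]
0.08 [-0.11  0.14] turn units tool z -0.047 [-0.109 -0.064]
0.17 [-0.02  0.21] turn units tool z -0.096 [-0.218 -0.129]
0.25 [0.09 0.25] turn units tool z -0.145 [-0.327 -0.193]
0.33 [0.23 0.27] turn units tool z -0.194 [-0.436 -0.258]
0.42 [0.38 0.25] turn units tool z -0.24 [-0.545 -0.322]
0.5 [0.55 0.22] turn units tool z -0.281 [-0.654 -0.386]
0.58 [0.73 0.15] turn units tool z -0.316 [-0.763 -0.451]
0.67 [0.9  0.06] turn units tool z -0.344 [-0.872 -0.515]
0.75 [ 1.08 -0.05] turn units tool z -0.364 [-0.981 -0.579]
0.83 [ 1.25 -0.18] turn units tool z -0.377 [-1.089 -0.644]
0.92 [ 1.42 -0.34] turn units tool z -0.381 [-1.198 -0.708]
1.0 [ 1.59 -0.52] turn units tool z -0.378 [-1.307 -0.773]
```

Call:
send_rows([
  [[-0.055,-0.032,0],[0,0,-0.023]],
  [[-0.109,-0.064,0],[0,0,-0.047]],
  [[-0.163,-0.096,0],[0,0,-0.071]],
  [[-0.218,-0.129,0],[0,0,-0.096]],
  [[-0.272,-0.161,0],[0,0,-0.12]],
  [[-0.327,-0.193,0],[0,0,-0.145]],
  [[-0.381,-0.225,0],[0,0,-0.17]],
  [[-0.436,-0.258,0],[0,0,-0.194]],
  [[-0.49,-0.29,0],[0,0,-0.217]],
  [[-0.545,-0.322,0],[0,0,-0.24]],
  [[-0.6,-0.354,0],[0,0,-0.26]],
  [[-0.654,-0.386,0],[0,0,-0.281]],
])

```text
clock: 16.12
tool_pos: [0.5002, 0.048, 0.2356]
eef_rot: [-0.049, 0.999, 0.001, 0.001]
contact_force: [1.5, 3.5, -0.7]
opening: 0.196
finger_force: 20.0
```

```bash
python3 - <<'E'
from plant import *
from h import *
s=get_state();print({k:np.round(s[k],4).tolist() for k in("clock","tool_pos","eef_rot","q","opening","contact_force")})
from k import *
S=np.array([.728,.181]);C=np.array([.548,-.104])
K=s["tool_pos"][:2];a1,b1=ik(S,C,.2);G=fk(S,a1,b1,.27)
R=Ro.from_quat(s["eef_rot"]).as_matrix();d=R.T@np.r_[G-K,0]
a0,b0=ik(S,K,.27);print("arm yaw turn remaining units",-((a1+b1-a0-b0+np.pi)%(2*np.pi)-np.pi)/np.pi,"shift",d/.3)
E
```

```text
{'clock': 16.125, 'tool_pos': [0.5002, 0.048, 0.2356], 'eef_rot': [-0.0495, 0.9988, 0.0012, 0.0011], 'q': [-0.0529, 0.5366, -0.2068, 1.9344, 0.1638, 0.684, 1.3115], 'opening': 0.196, 'contact_force': [1.5111, 3.4515, -0.7288]}
arm yaw turn remaining units -0.0971439734088071 shift [-0.11163876 -0.75314659 -0.00143077]
```

Call:
send_rows([
  [[-0.01,-0.063,0],[0,0,-0.018]],
  [[-0.019,-0.126,0],[0,0,-0.035]],
  [[-0.028,-0.19,0],[0,0,-0.05]],
  [[-0.037,-0.25,0],[0,0,-0.063]],
  [[-0.047,-0.315,0],[0,0,-0.074]],
  [[-0.056,-0.377,0],[0,0,-0.083]],
  [[-0.065,-0.44,0],[0,0,-0.09]],
  [[-0.075,-0.5,0],[0,0,-0.096]],
  [[-0.084,-0.565,0],[0,0,-0.098]],
  [[-0.093,-0.63,0],[0,0,-0.1]],
  [[-0.103,-0.69,0],[0,0,-0.099]],
  [[-0.112,-0.753,0],[0,0,-0.097]],
])

```text
clock: 17.62
tool_pos: [0.5549, -0.1735, 0.2355]
eef_rot: [-0.2, 0.98, 0.001, 0.001]
contact_force: [1.6, 4.8, 1.7]
opening: 0.195
finger_force: 20.0
```

Call:
send_rows([
  [[0,0,0],[0,0,0]],
  [[0,0,0],[0,0,0]],
  [[0,0,0],[0,0,0]],
])

```text
clock: 18.0
tool_pos: [0.5535, -0.1762, 0.2355]
eef_rot: [-0.198, 0.98, -0.001, -0.001]
contact_force: [-0.9, -4.3, 2.5]
opening: 0.194
finger_force: 20.0
```

```bash
python3 - <<'E'
from plant import *
from h import *
s=get_state();print({k:np.round(s[k],4).tolist() for k in("clock","tool_pos","eef_rot","q","opening","contact_force")})
a=snapshot("top")["img"];b=snapshot("scene")["img"]
cv2.imwrite("pics/m1.png",np.hstack([cv2.resize(a[130:250,210:370],(400,300),interpolation=cv2.INTER_CUBIC),cv2.resize(b[110:260,150:350],(400,300),interpolation=cv2.INTER_CUBIC)]))
E
```

```text
{'clock': 18.0, 'tool_pos': [0.5535, -0.1762, 0.2355], 'eef_rot': [-0.1985, 0.9801, -0.001, -0.0007], 'q': [0.4119, 0.6432, -0.3141, 1.7024, 0.2554, 0.8369, 1.9547], 'opening': 0.1938, 'contact_force': [-0.8604, -4.2843, 2.4708]}
```

View pics/m1.png

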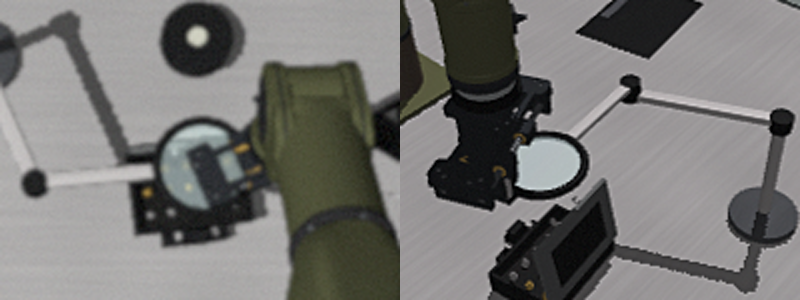

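The magnifier now sits over the open case: the lens is at (200,165) in the left half, and the lid still stands open in the right half. I'll release, rise and measure.

Call:
send_rows([
  [[0,0,0],[0,0,0]],
  [[0,0,0],[0,0,0]],
  [[0,0,0],[0,0,0]],
  [[0,0,0],[0,0,0]],
  [[0,0,-0.05],[0,0,0]],
  [[0,0,-0.15],[0,0,0]],
  [[0,0,-0.3],[0,0,0]],
  [[0,0,-0.45],[0,0,0]],
  [[0.1,-0.1,-0.6],[0,0,0]],
  [[0.25,-0.25,-0.6],[0,0,0]],
  [[0.4,-0.4,-0.6],[0,0,0]],
  [[0.4,-0.5,-0.6],[0,0,0]],
], fingers=0.6)

```text
clock: 19.6
tool_pos: [0.4988, -0.3645, 0.4171]
eef_rot: [-0.195, 0.981, -0.002, -0.001]
contact_force: [0.6, -0.1, 0.8]
opening: 0.596
finger_force: 0.0
```

```bash
python3 - <<'E'
from plant import *
from h import *
s=get_state();print({k:np.round(s[k],4).tolist() for k in("clock","tool_pos","contact_force")})
T=snapshot("top");S=snapshot("scene");C=[]
for p,g in((T,(.548,-.104)),(S,(.548,-.104))):
    u=proj(p,[*g,.223]);i=p["img"].astype(int)
    m=((i[:,:,1]-i[:,:,2]>5)&(i[:,:,1]>90)).astype(np.uint8)
    z=np.zeros_like(m);x,y=u.astype(int);z[y-25:y+26,x-25:x+26]=m[y-25:y+26,x-25:x+26]
    c,_=cv2.findContours(z,0,1);c=max(c,key=cv2.contourArea);e=cv2.fitEllipse(cv2.convexHull(c));C.append(e[0]);print(u,e,cv2.contourArea(c),onz(p,*e[0],.223))
print("tri",tri(T,C[0],S,C[1]))
k=4
cv2.imwrite("pics/m2.png",np.hstack([cv2.resize(T["img"][150:250,230:330],(400,400),interpolation=cv2.INTER_CUBIC),cv2.resize(S["img"][120:260,160:300],(400,400),interpolation=cv2.INTER_CUBIC)]))
E
```

```text
{'clock': 19.6, 'tool_pos': [0.4988, -0.3645, 0.4171], 'contact_force': [0.6149, -0.0953, 0.8231]}
[290.3465229  195.68803825] ((290.4479675292969, 196.0148162841797), (32.8781852722168, 33.57051086425781), 136.8137969970703) 830.5 [ 0.54702142 -0.10429066  0.223     ]
[220.93078469 190.50291563] ((220.6749267578125, 191.39060974121094), (26.34547233581543, 38.34358596801758), 83.61351776123047) 746.0 [ 0.5497937  -0.10672766  0.223     ]
tri [ 0.54741851 -0.10461905  0.21988527]
```

View pics/m2.png

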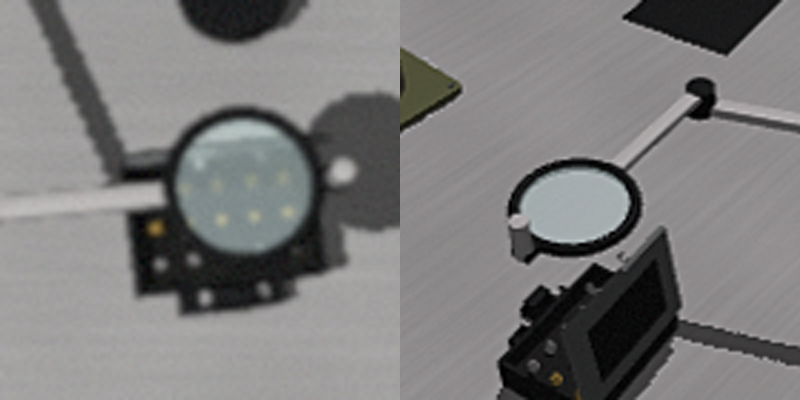

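The lens centre measures (0.547, -0.105), about 1 mm from the tray centre. The knob is free, the lid is open and the hand is clear, so I'm handing it in.

Call:
send_rows([
  [[0,0,0],[0,0,0]],
  [[0,0,0],[0,0,0]],
  [[0,0,0],[0,0,0]],
])

```text
clock: 20.08
tool_pos: [0.5025, -0.3584, 0.4158]
eef_rot: [-0.2, 0.98, 0.0, 0.0]
contact_force: [0.5, -0.1, -0.5]
opening: 0.601
finger_force: 0.0
```

```bash
python3 -c "
from plant import *
print(finish_job())"
```

```text
the job is handed in; nothing more can be done
None
```

I handed the job in at about 20 s; no verdict came back. The lid rose slowly against the fingertip and stands fully open, the magnifier is released with its lens about 1 mm (as measured by camera) from the middle of the case, and the hand never went near the pot, spool or scraper.

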